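# Set the microscope lamp's attenuator to its third click

### The job

Set the brightness lever on top of the microscope's light box: with a fingertip push it all the way back to its closed end, the end with the domed steel screw, then push it out again three clicks and leave it resting in the third notch, without ever running on past that notch. Only push the lever, do not pinch it, and leave the eyepiece, bottle and tub where they stand.

Things in the scene. Friction and masses are not known exactly. Their poses are not given: they have to be found in the camera images.
- unit: Light box: white steel housing 200 x 200 mm, 90 mm tall, fixed to the green bench. Origin at the centre of its underside, z up; its -x face (lamp port, rocker switch) looks roughly to the robot. In its flat top (90 mm above the origin) a slot runs along the unit's y at x = -35 mm, y -49 to +49 mm, on an aluminium plate with a black tick per notch. The top beside the slot is bare.
- stop_screw (a point): Top of the domed steel screw (16 mm wide, 6 mm high, fixed) that marks the closed end of the slot: on the housing top at x = -35, y = -78 mm in the unit's frame.
- lever (a joint): Lever's travel in m: 0 = closed end, growing along the unit's +y. Clicks 1 to 5 at 0.014, 0.028, 0.042 (third), 0.056, 0.070. Leaving a notch takes about 5 to 7 N, then it eases; 7 to 10 mm on it snaps into the next notch by itself; pushed steadily it skips none. Firm stop 2 mm behind 0; let go there it springs back to 0. It starts in click 1 or 2.
- lever_top (a point): Middle of the lever's top edge. The lever is an upright flat black plate with grey pads, 48 mm tall above the housing top, 30 mm broad (unit's x), 10 mm thick over the pads (unit's y, the way it slides); the pads reach 4 to 38 mm above the housing top, above them the plate is 4 mm thick. At lever value q it lies at x = -35, y = -35 mm + q, z = 138 mm in the unit's frame.
- eyepiece: Spare black eyepiece, 38 mm wide and 48 mm tall, standing loose on the housing top 80 to 100 mm beyond the slot. Origin under its centre. Leave alone.
- bottle: Clear bottle with white cap, 54 mm wide, 135 mm tall, standing loose on the bench on the unit's +y side. Origin under its centre. Leave alone.
- tub: Round white open tub, 80 mm wide, 55 mm tall, standing loose on the bench on the unit's -y side. Origin under its centre. Leave alone.

How it is judged:
On the way, in this order (a step that is already met when the one before it is completed fails the run):
1. the lever is pushed fully back to the closed end (value of joint lever below 0.003 m), for 0.2 s.
2. the lever is in the third notch (value of joint lever between 0.038 and 0.046 m), for 0.2 s.
At the end, for the whole second after the job is handed in: After having been back at the closed end, the lever rests still in the third notch (42 mm, within 4 mm), let go, and the eyepiece, bottle and tub stand within 15 mm of where they were (all of step 2 and velocity of joint lever between -0.005 and 0.005 m/s and distance of each of eyepiece, bottle, tub from where it was at the start of the episode below 0.015 m); the robot touches nothing.
It fails at once if the lever runs past the third notch (over the crest towards the fourth) (value of joint lever above 0.05 m).
It fails at once if the lever is pinched across its broad faces or across its edges (contact force between each of lever_c1, lever_c2 and the fingers above 2 N or contact force between each of lever_c3, lever_c4 and the fingers above 2 N).
It fails at once if the eyepiece, bottle or tub is lifted, pushed away or tipped (distance of any of eyepiece, bottle, tub from where it was at the start of the episode above 0.02 m or angle between any of eyepiece, bottle, tub's own z axis and vertical above 0.5 rad).
It also fails if it takes over 51 s, if anything falls off the work surface, if the arm or the gripper's body presses on something with over 40 N, if the wrist force passes 120 N, or if a joint passes its speed limit or range.

### The arm

A 6-joint arm with a two-finger parallel gripper is mounted at the origin on the work surface. World frame = base frame: x ahead of the robot, y to its left, z up, the work surface at z = 0. Lengths are in m, angles in rad, forces in N, time in s.
With the tool pointing down it reaches from about 0.375 to 0.975 m from the base axis. Payload 3.8 kg.
Tool frame: the origin (TCP) lies at the very end of the fingers, on their centre line; the grasp point (between the pads) lies 19 mm behind it; z points along the fingers, x is the direction in which the jaws open and shut, and the axes are right-handed (so a half turn about z gives the same grasp; the last joint's range is limited). The gripper opens to 85 mm and grips with 20 to 120 N. Pads are 22 mm wide; open, the fingers measure 114 mm over their backs; the gripper's body (76 mm by 85 mm) begins 54 mm behind the grasp point. The pads swing forward as they close: fully open they stand 13 mm farther back than shut.
Start: joints at [1.1, 0.264, 1.604, -0, 1.274, -0.037], TCP at [0.284, 0.612, 0.206] pointing down, gripper open.
Joint ranges: [-2.63, 2.63], [-0.94, 2.18], [0.31, 2.57], [-1.31, 4.45], [0, 2.66], [-2.55, 2.55]. Speed limits (rad/s): [2.57, 2.57, 3.14, 3.14, 3.14, 3.14].

### API

Orientations are given as a rotation vector (axis times angle).
In Python, from station import observe, get_image, get_calibration, finish_job gives the robot as it stands.
- The arm moves only by the tool send_rows, never from a script. Its argument "motion" is a list of rows, each a list of 3 entries, a list of its own where there are three numbers: the shift along the tool's x, y, z in cm, then the turn, a rotation vector about the tool's x, y, z in degrees, then the finger opening in cm, from 0 to 8.54. A call has 1 to 20 rows; each row is the pose to reach, as a shift and turn from the pose measured when the call began, along the tool's axes at that moment; what a row does not reach only later rows make up. A row lasts 1/10 s, in which the tool goes at most 50 mm and 8.59 degrees, less where a joint would pass 70% of its speed; a pose out of reach is approached as far as the arm can. A call with a gripper value outside its range is refused whole. The fingers move at their own pace and stop on an object; the grip force is fixed at half the most. Time passes only in rows, so rows that repeat a pose let the fingers close. It gives the time, the measured TCP pose, the force and the opening at its end, in the units of the state.
- observe(): the state, without advancing time (a new reading comes with each control period).
- get_image(name): name is "scene" or "top"; returns the picture (480x640x3 uint8, red, green, blue); there is no depth.
- get_calibration(name): a dict with "mtx" (3x3 intrinsics, pixels), "k1" (the pictures are not rectified: a ray, as slopes to the right and down, at radius r is drawn at 1 + k1 r^2 times it, then the intrinsics apply), "R" (3x3) and "t" (3): a world point X has camera coordinates R X + t. Camera axes: x right, y down, z forward; pixel columns grow to the right and rows downward; lengths in m; the calibration is good to about 2 mm. A picture is of the moment at which its call begins. get_calibration takes no time and is no camera call.
- finish_job(): hands the job in, once; it reports no verdict.
The state is a dict: "clock": time; "joint_positions": joint angles; "dq": joint speeds; "tau": joint torques, N m; "eef_pos": TCP position; "orientation": TCP orientation; "ft_force": force on the tool from outside, world axes, zero at the start; "moment": the same for the moment, N m; "opening": finger opening in m.
Only numpy, scipy, OpenCV 4.12 (cv2) and the standard library are available. Lean on these libraries where they do the work, as an engineer would, in place of code of your own. Each camera call takes 0.05 s, during which the arm holds its last target. There are 200 camera calls.

## Working session

There is one attempt and no reset: what is moved stays moved. The work goes in short steps, Python scripts to look and compute and a tool call to move; the robot and the scene stay as the last step left them, time stands still between calls to the robot, and variables do not carry over. Pictures are saved under pics/ and viewed, about 8 in all and at most 12, crops included, and the job is handed in when it is done.

Besides the shell and the picture viewer there is one more tool, called after ">>>" as name([rows], argument=value, ...), one row to a line, values as JSON. send_rows: Moves the arm, as the interface text tells. Its arguments: {"type":"object","properties":{"motion":{"type":"array"}},"required":["motion"]}

```bash
mkdir -p pics
python3 - <<'E'
from station import *
import cv2,numpy as np
for n in("scene","top"):
    cv2.imwrite(f"pics/{n}0.png",get_image(n)[:,:,::-1]); c=get_calibration(n); print(n,c)
print(observe())
E
```

```text
scene {'mtx': array([[470.79722286,   0.        , 314.0977455 ],
       [  0.        , 470.79722286, 243.8209808 ],
       [  0.        ,   0.        ,   1.        ]]), 'k1': -0.05763559133523935, 'R': array([[-0.29074182,  0.95678068,  0.00631852],
       [ 0.80413228,  0.24792376, -0.54028241],
       [-0.51849829, -0.15200177, -0.84146003]]), 't': array([ 0.12906742, -0.44645096,  1.23425024])}
top {'mtx': array([[597.88081075,   0.        , 322.04771673],
       [  0.        , 597.88081075, 245.97132786],
       [  0.        ,   0.        ,   1.        ]]), 'k1': -0.1503731988686303, 'R': array([[ 0.00435345, -0.99986107, -0.01609018],
       [-0.99791314, -0.00330724, -0.06448581],
       [ 0.06442364,  0.01633734, -0.9977889 ]]), 't': array([0.07225077, 0.61070401, 1.31932877])}
{'clock': 0.1, 'joint_positions': array([ 1.10007643e+00,  2.64675076e-01,  1.60526659e+00, -1.83905860e-06,
        1.27370951e+00, -3.68782700e-02]), 'dq': array([-1.19130456e-03, -1.30396578e-03, -2.30222445e-03,  2.79739702e-04,
       -4.91875894e-05,  6.54475714e-04]), 'tau': array([ 1.24635162e-04, -5.16706109e+01, -3.68590808e+01, -7.03700675e-05,
        6.25920889e-03,  1.90758504e-05]), 'eef_pos': array([0.2834004 , 0.61182041, 0.20437269]), 'orientation': array([ 2.64660606,  1.69071232, -0.00278496]), 'ft_force': array([-0.22138671, -0.09422899, -0.21701673]), 'moment': array([ 0.00934443, -0.01082513,  0.03168812]), 'opening': 0.08529006168312168}
```

View pics/scene0.png

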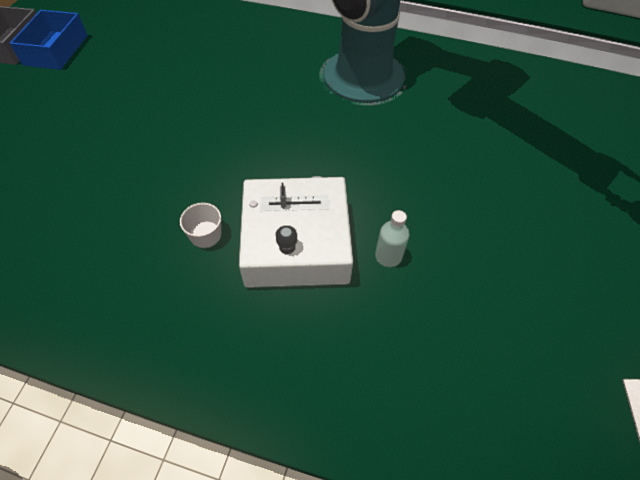

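View pics/top0.png

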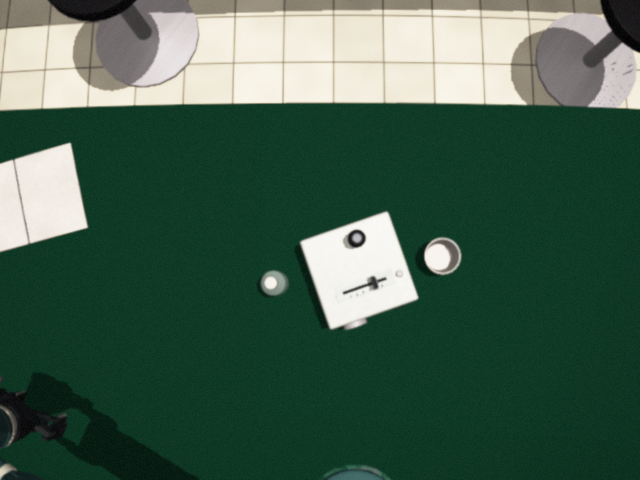

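Scene: the box is upright, lever at about (283,193), screw at (254,204). Top: box corners are about (301,243), (387,212), (418,298) and (331,328), screw (399,273), lever (374,283), bottle (274,284), tub (442,256).

```bash
cat > h.py <<'E'
from station import *
import cv2,numpy as np
from scipy.spatial.transform import Rotation as Rn
C={n:get_calibration(n) for n in("scene","top")}
def ray(n,p):
    c=C[n]; D=np.array([c['k1'],0,0,0,0.])
    u=cv2.undistortPoints(np.array([[p]],float),c['mtx'],D)[0,0]
    R=c['R']; return -R.T@c['t'], R.T@np.array([u[0],u[1],1])
def cast(n,p,z):
    o,d=ray(n,p); return o+d*(z-o[2])/d[2]
def proj(n,X):
    c=C[n]; return cv2.projectPoints(np.array([X],float),cv2.Rodrigues(c['R'])[0],c['t'],c['mtx'],np.array([c['k1'],0,0,0,0.]))[0][0,0]
E
python3 - <<'E'
from h import *
T=cv2.imread('pics/top0.png'); S=cv2.imread('pics/scene0.png')
def boxc(I,roi):
    m=np.zeros(I.shape[:2],np.uint8);x0,y0,x1,y1=roi
    m[y0:y1,x0:x1]=(I[y0:y1,x0:x1].min(2)>150)*255
    m=cv2.morphologyEx(m,cv2.MORPH_OPEN,np.ones((25,25)) if 0 else np.ones((5,5)))
    c=max(cv2.findContours(m,0,2)[0],key=cv2.contourArea);return cv2.convexHull(c)
h=boxc(T,(295,205,423,335))
W=np.array([cast('top',p,.09)[:2] for p in h[:,0].astype(float)])
r=cv2.minAreaRect((W*1000).astype(np.float32));print('rect mm',r,cv2.boxPoints(r))
for n,p in(('top',(399,273.5)),('scene',(253.5,203.5))): print('screw',n,cast(n,p,.096))
for n,p in(('top',(343,293)),('top',(386,279)),('scene',(268,204)),('scene',(321,202))): print('slot end',n,cast(n,p,.09))
print('lever',cast('top',(374,282),.138),cast('scene',(283,184),.138))
a=cv2.resize(T[205:335,295:425],None,fx=4.5,fy=4.5,interpolation=2)[:, :]
cv2.imwrite('pics/tc.png',a)
b=cv2.resize(S[170:270,235:355],None,fx=5,fy=5,interpolation=2); cv2.imwrite('pics/sc.png',b)
E
```

```text
rect mm ((550.3524780273438, -6.7515411376953125), (210.12074279785156, 197.59457397460938), 19.443632125854492) [[ 418.39618   51.43885]
 [ 484.17133 -134.88678]
 [ 682.3088   -64.94193]
 [ 616.5336   121.3837 ]]
screw top [ 0.54789322 -0.08921514  0.096     ]
screw scene [ 0.55241372 -0.08623505  0.096     ]
slot end top [0.50643446 0.0287142  0.09      ]
slot end top [ 0.5362972  -0.06227084  0.09      ]
slot end scene [ 0.54132955 -0.06188155  0.09      ]
slot end scene [0.50727746 0.03230988 0.09      ]
lever [ 0.52966779 -0.03344147  0.138     ] [ 0.5240869  -0.03542585  0.138     ]
```

View pics/tc.png

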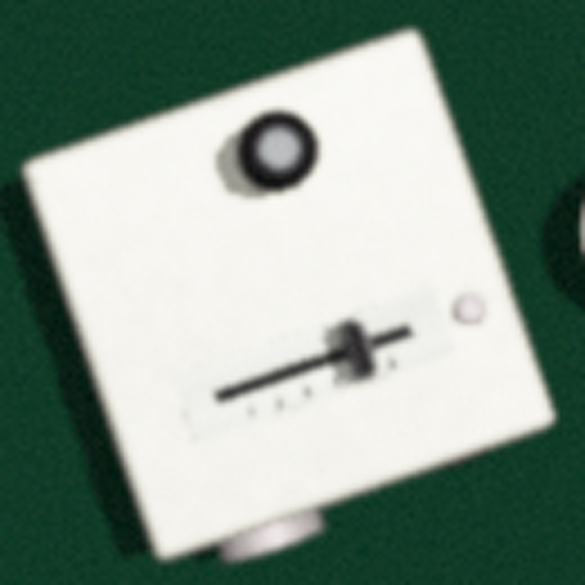

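View pics/sc.png

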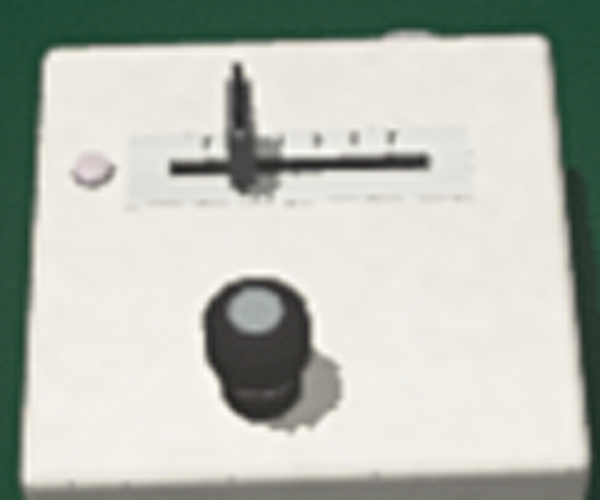

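Both crops agree: the lever is on the second of six ticks, so it starts in click 1. The slot midpoint is about (0.5225, -0.016) and the unit yaw about 19.4°, with sizes as given (slot 96 mm, screw 77 mm from the slot middle). The eyepiece is well clear.

```bash
cat >> h.py <<'E'
a=np.radians(19.4); ux=np.array([np.cos(a),np.sin(a),0]); uy=np.array([-np.sin(a),np.cos(a),0])
mid=np.array([.5225,-.016,.09])
Rt=np.c_[ux,-uy,[0,0,-1]]
def plan(x,y,z):  # x,y in slot frame (unit axes, slot midpoint), z above housing top
    s=observe(); R=Rn.from_rotvec(s['orientation']); p=s['eef_pos']; d=mid+x*ux+y*uy+[0,0,z]-p
    print('t',s['clock'],'slotpos mm',np.round(1000*np.array([(p-mid)@ux,(p-mid)@uy,p[2]-.09]),1),'F',np.round(np.array([s['ft_force']@ux,s['ft_force']@uy,s['ft_force'][2]]),2),'open',s['opening'])
    print('shift cm',np.round(100*R.inv().apply(d),2),'turn',np.round((R.inv()*Rn.from_matrix(Rt)).as_rotvec(degrees=True),1))
E
python3 -c "
from h import *
plan(0,.032,.11)"
```

```text
t 0.1 slotpos mm [-17.  671.6 114.4] F [-0.24 -0.02 -0.22] open 0.08529006168312168
shift cm [-44.62  45.85   0.53] turn [ 0.   0.1 45.7]
```

>>> send_rows([
  [[-3, 3, 0], [0, 0, 3], 0],
  [[-6, 6, 0], [0, 0, 6], 0],
  [[-9, 9, 0], [0, 0, 9], 0],
  [[-12, 12.4, 0], [0, 0, 12], 0],
  [[-15, 15.4, 0], [0, 0, 15], 0],
  [[-18, 18.5, 0], [0, 0, 18], 0],
  [[-21, 21.6, 0], [0, 0, 21], 0],
  [[-24, 24.7, 0], [0, 0, 24], 0],
  [[-27, 27.8, 0], [0, 0, 27], 0],
  [[-30, 30.9, 0], [0, 0, 30], 0],
  [[-33, 34, 0], [0, 0, 33], 0],
  [[-36, 37, 0], [0, 0, 36], 0],
  [[-39, 40.1, 0.2], [0, 0, 39], 0],
  [[-42, 43.2, 0.4], [0, 0, 42], 0],
  [[-44.6, 45.8, 0.5], [0, 0.1, 45.7], 0],
  [[-44.6, 45.8, 0.5], [0, 0.1, 45.7], 0],
  [[-44.6, 45.8, 0.5], [0, 0.1, 45.7], 0],
  [[-44.6, 45.8, 0.5], [0, 0.1, 45.7], 0],
])

```text
clock: 1.9
eef_pos: [0.5109, 0.0154, 0.1999]
orientation: [3.096, 0.532, -0.001]
ft_force: [-0.4, -0.3, -0.3]
opening: -0.0002
```

```bash
python3 -c "
from h import *
plan(0,.032,.015)
cv2.imwrite('pics/s1.png',cv2.resize(get_image('scene')[130:290,190:410,::-1],None,fx=3.5,fy=3.5))"
```

```text
t 1.9 slotpos mm [ -0.5  33.4 109.9] F [-0.52 -0.19 -0.3 ] open -0.00018338709661067437
shift cm [0.05 0.14 9.49] turn [-0.   0.   0.1]
```

View pics/s1.png

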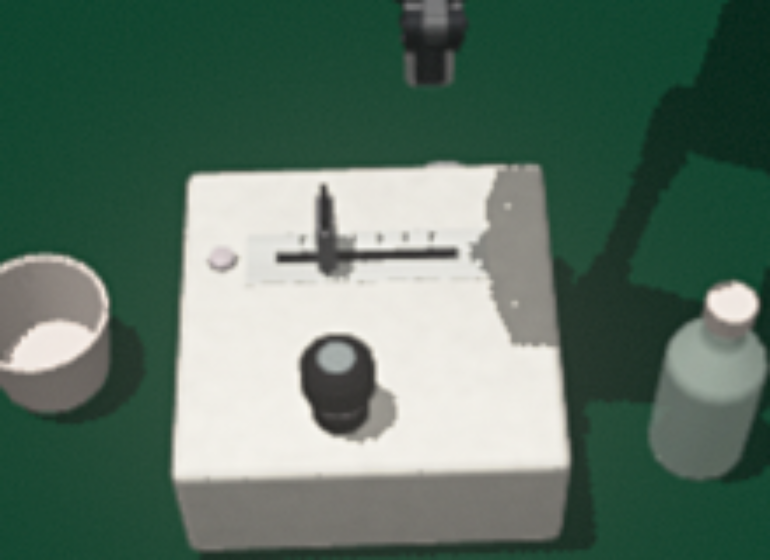

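The closed fingertip at (430,60) stands above the +y part of the slot; the lever is still at click 1. I'll descend and approach.

>>> send_rows([
  [[0, 0.1, 3], [0, 0, 0], 0],
  [[0, 0.1, 6], [0, 0, 0], 0],
  [[0, 0.1, 8.5], [0, 0, 0], 0],
  [[0, 0.1, 9.5], [0, 0, 0], 0],
  [[0, 0.1, 9.5], [0, 0, 0], 0],
  [[0, 0.6, 9.5], [0, 0, 0], 0],
  [[0, 1.2, 9.5], [0, 0, 0], 0],
  [[0, 1.8, 9.5], [0, 0, 0], 0],
  [[0, 2.4, 9.5], [0, 0, 0], 0],
  [[0, 2.8, 9.5], [0, 0, 0], 0],
  [[0, 3.0, 9.5], [0, 0, 0], 0],
  [[0, 3.0, 9.5], [0, 0, 0], 0],
])

```text
clock: 3.15
eef_pos: [0.5211, -0.0131, 0.105]
orientation: [3.096, 0.532, -0.0]
ft_force: [0.1, -0.1, -0.4]
opening: -0.0
```

```bash
python3 -c "
from h import *
plan(0,-.018,.015)"
```

```text
t 3.15 slotpos mm [-0.4  3.2 15. ] F [ 0.07 -0.16 -0.35] open -3.112569669262218e-05
shift cm [0.03 2.12 0.  ] turn [0.  0.  0.1]
```

>>> send_rows([
  [[0, 0.2, 0], [0, 0, 0], 0],
  [[0, 0.4, 0], [0, 0, 0], 0],
  [[0, 0.6, 0], [0, 0, 0], 0],
  [[0, 0.8, 0], [0, 0, 0], 0],
  [[0, 1.0, 0], [0, 0, 0], 0],
  [[0, 1.2, 0], [0, 0, 0], 0],
  [[0, 1.4, 0], [0, 0, 0], 0],
  [[0, 1.6, 0], [0, 0, 0], 0],
  [[0, 1.8, 0], [0, 0, 0], 0],
  [[0, 2.0, 0], [0, 0, 0], 0],
  [[0, 2.1, 0], [0, 0, 0], 0],
  [[0, 2.1, 0], [0, 0, 0], 0],
])

```text
clock: 4.35
eef_pos: [0.5283, -0.0335, 0.1051]
orientation: [3.095, 0.531, -0.0]
ft_force: [0.1, 0.4, -0.6]
opening: -0.0
```

```bash
python3 -c "
from h import *
plan(0,-.022,.015)"
```

```text
t 4.35 slotpos mm [ -0.3 -18.4  15.1] F [ 0.26  0.29 -0.61] open -3.052024151240311e-05
shift cm [0.03 0.36 0.01] turn [0.1 0.  0.1]
```

>>> send_rows([
  [[0, 0.1, 0], [0, 0, 0], 0],
  [[0, 0.15, 0], [0, 0, 0], 0],
  [[0, 0.15, 0], [0, 0, 0], 0],
])

```text
clock: 4.65
eef_pos: [0.5289, -0.0351, 0.1051]
orientation: [3.095, 0.531, -0.0]
ft_force: [-0.5, 0.0, -0.9]
opening: 0.0001
```

>>> send_rows([
  [[0, 0.1, 0], [0, 0, 0], 0],
  [[0, 0.15, 0], [0, 0, 0], 0],
  [[0, 0.15, 0], [0, 0, 0], 0],
])

```text
clock: 4.95
eef_pos: [0.5294, -0.0366, 0.1051]
orientation: [3.095, 0.531, 0.0]
ft_force: [-0.2, -0.5, -0.5]
opening: -0.0002
```

```bash
python3 -c "
from h import *
plan(0,-.022,.015)
cv2.imwrite('pics/s2.png',cv2.resize(get_image('scene')[130:290,190:410,::-1],None,fx=3.5,fy=3.5))"
```

```text
t 4.95 slotpos mm [ -0.3 -21.7  15.1] F [-0.36 -0.45 -0.52] open -0.00015602034827288868
shift cm [0.03 0.03 0.01] turn [0.1 0.  0.1]
```

View pics/s2.png

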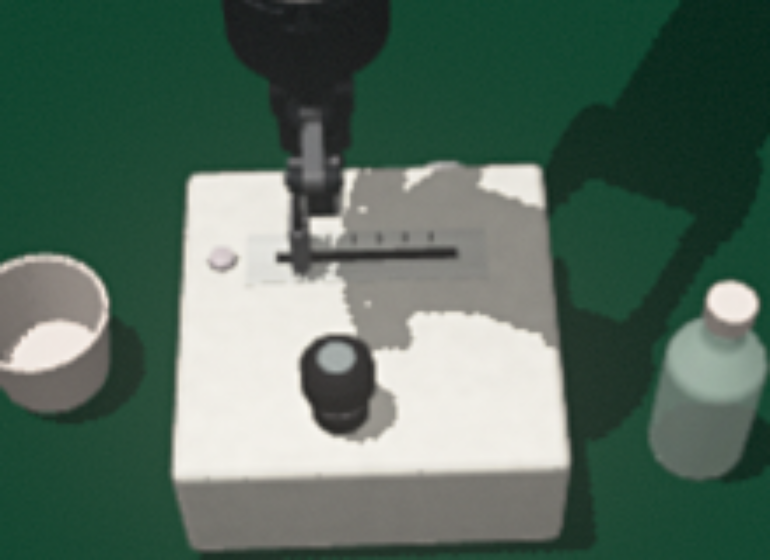

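The lever base is now at about (301,265), at the closed-end tick. I'll press on gently to feel the stop.

>>> send_rows([
  [[0, 0.1, 0], [0, 0, 0], 0],
  [[0, 0.15, 0], [0, 0, 0], 0],
  [[0, 0.15, 0], [0, 0, 0], 0],
])

```text
clock: 5.3
eef_pos: [0.5296, -0.0372, 0.105]
orientation: [-3.096, -0.531, 0.001]
ft_force: [-0.4, 4.3, 1.8]
opening: -0.0
```

>>> send_rows([
  [[0, 0.1, 0], [0, 0, 0], 0],
  [[0, 0.1, 0], [0, 0, 0], 0],
])

```text
clock: 5.5
eef_pos: [0.5296, -0.0373, 0.105]
orientation: [-3.095, -0.53, 0.001]
ft_force: [-1.6, 5.0, 1.7]
opening: 0.0003
```

>>> send_rows([
  [[0, 0.1, 0], [0, 0, 0], 0],
  [[0, 0.1, 0], [0, 0, 0], 0],
])

```text
clock: 5.7
eef_pos: [0.5296, -0.0373, 0.1051]
orientation: [-3.093, -0.53, 0.002]
ft_force: [-1.5, 5.8, 2.6]
opening: 0.0001
```

>>> send_rows([
  [[0, 0.2, 0], [0, 0, 0], 0],
  [[0, 0.4, 0], [0, 0, 0], 0],
  [[0, 0.4, 0], [0, 0, 0], 0],
  [[0, 0.4, 0], [0, 0, 0], 0],
])

```text
clock: 6.1
eef_pos: [0.5301, -0.0387, 0.1051]
orientation: [-3.089, -0.528, 0.004]
ft_force: [-3.0, 10.3, 4.3]
opening: -0.0006
```

```bash
python3 -c "
from h import *
plan(0,-.022,.015)"
```

```text
t 6.1 slotpos mm [ -0.4 -23.9  15.1] F [ 0.61 10.67  4.25] open -0.0005589462591543
shift cm [ 0.04 -0.19  0.01] turn [-0.5  0.1  0. ]
```

The force rises to 10.7 N against the stop, more than a notch would hold. I'll back off, lift over and descend on the closed side.

>>> send_rows([
  [[0, -0.5, 0], [0.5, 0, 0], 0],
  [[0, -1.2, 0], [0.5, 0, 0], 0],
  [[0, -1.2, -2], [0.5, 0, 0], 0],
  [[0, -1.2, -5], [0.5, 0, 0], 0],
  [[0, -1.2, -6.5], [0.5, 0, 0], 0],
  [[0, -0.5, -6.5], [0.5, 0, 0], 0],
  [[0, 1.5, -6.5], [0.5, 0, 0], 0],
  [[0, 3.5, -6.5], [0.5, 0, 0], 0],
  [[0, 4.1, -6.5], [0.5, 0, 0], 0],
  [[0, 4.1, -6.5], [0.5, 0, 0], 0],
])

```text
clock: 7.1
eef_pos: [0.5435, -0.0787, 0.1685]
orientation: [-3.08, -0.524, 0.009]
ft_force: [-0.4, -0.3, 0.5]
opening: 0.0
```

```bash
python3 -c "
from h import *
plan(0,-.064,.015)
cv2.imwrite('pics/s3.png',cv2.resize(get_image('scene')[130:290,190:410,::-1],None,fx=3.5,fy=3.5))"
```

```text
t 7.1 slotpos mm [ -1.  -66.1  78.5] F [-0.44 -0.12  0.5 ] open 3.6023937570323343e-05
shift cm [ 0.12 -0.1   6.35] turn [-1.   0.2 -0.1]
```

View pics/s3.png

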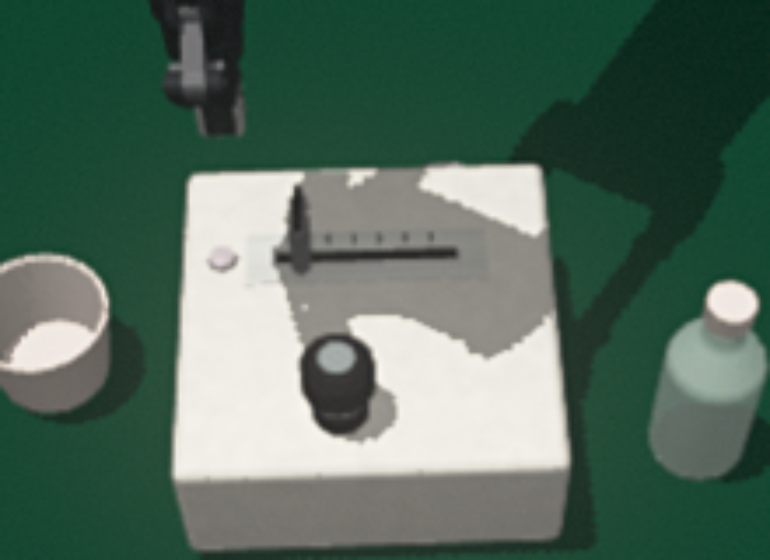

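The lever is at (300,265) with five ticks visible beyond it, so it is at closed (0). Descend behind it.

>>> send_rows([
  [[0.1, -0.1, 2], [-1, 0.2, 0], 0],
  [[0.1, -0.1, 4.5], [-1, 0.2, 0], 0],
  [[0.1, -0.1, 6], [-1, 0.2, 0], 0],
  [[0.1, -0.1, 6.3], [-1, 0.2, 0], 0],
  [[0.1, -0.1, 6.3], [-1, 0.2, 0], 0],
  [[0.1, -0.5, 6.3], [-1, 0.2, 0], 0],
  [[0.1, -0.8, 6.3], [-1, 0.2, 0], 0],
  [[0.1, -0.8, 6.3], [-1, 0.2, 0], 0],
])

```text
clock: 7.95
eef_pos: [0.5417, -0.0688, 0.1068]
orientation: [-3.097, -0.528, -0.004]
ft_force: [0.3, 0.3, -0.5]
opening: 0.0001
```

```bash
python3 -c "
from h import *
plan(0,-.052,.015)"
```

```text
t 7.95 slotpos mm [  0.5 -56.2  16.8] F [ 0.34  0.15 -0.52] open 0.00010093277398559128
shift cm [-0.05 -0.42  0.18] turn [ 0.  -0.1 -0.1]
```

Feel for contact in small steps.

>>> send_rows([
  [[0, -0.1, 0.1], [0, 0, 0], 0],
  [[0, -0.2, 0.1], [0, 0, 0], 0],
  [[0, -0.3, 0.1], [0, 0, 0], 0],
  [[0, -0.3, 0.1], [0, 0, 0], 0],
])

```text
clock: 8.35
eef_pos: [0.5406, -0.0659, 0.1059]
orientation: [-3.097, -0.528, -0.004]
ft_force: [1.0, -0.5, -0.1]
opening: 0.0001
```

>>> send_rows([
  [[0, -0.1, 0], [0, 0, 0], 0],
  [[0, -0.1, 0], [0, 0, 0], 0],
])

```text
clock: 8.55
eef_pos: [0.5402, -0.0649, 0.1058]
orientation: [-3.096, -0.528, -0.003]
ft_force: [-0.1, 0.2, 0.4]
opening: -0.0003
```

>>> send_rows([
  [[0, -0.1, 0], [0, 0, 0], 0],
  [[0, -0.1, 0], [0, 0, 0], 0],
])

```text
clock: 8.75
eef_pos: [0.5398, -0.0639, 0.1057]
orientation: [-3.096, -0.528, -0.003]
ft_force: [-0.1, -0.7, 0.0]
opening: -0.0001
```

>>> send_rows([
  [[0, -0.1, 0], [0, 0, 0], 0],
  [[0, -0.1, 0], [0, 0, 0], 0],
])

```text
clock: 8.95
eef_pos: [0.5394, -0.0628, 0.1057]
orientation: [-3.096, -0.528, -0.003]
ft_force: [-0.4, -0.0, 0.6]
opening: 0.0005
```

>>> send_rows([
  [[0, -0.1, 0], [0, 0, 0], 0],
  [[0, -0.1, 0], [0, 0, 0], 0],
])

```text
clock: 9.15
eef_pos: [0.539, -0.0618, 0.1057]
orientation: [-3.096, -0.528, -0.003]
ft_force: [-0.0, 0.9, 0.1]
opening: 0.0002
```

```bash
python3 -c "
from h import *
plan(0,-.046,.015)"
```

```text
t 9.15 slotpos mm [  0.4 -48.6  15.7] F [0.26 0.86 0.13] open 0.0001546207032678163
shift cm [-0.04 -0.26  0.07] turn [-0.  -0.1 -0. ]
```

>>> send_rows([
  [[0, -0.1, 0], [0, 0, 0], 0],
  [[0, -0.1, 0], [0, 0, 0], 0],
])

```text
clock: 9.35
eef_pos: [0.5387, -0.0609, 0.1057]
orientation: [-3.096, -0.528, -0.003]
ft_force: [-0.9, 0.2, -0.4]
opening: 0.0001
```

>>> send_rows([
  [[0, -0.1, 0], [0, 0, 0], 0],
  [[0, -0.1, 0], [0, 0, 0], 0],
])

```text
clock: 9.55
eef_pos: [0.5386, -0.0606, 0.1057]
orientation: [3.096, 0.529, 0.004]
ft_force: [1.5, -4.3, -0.9]
opening: -0.0002
```

>>> send_rows([
  [[0, -0.1, 0], [0, 0, 0], 0],
  [[0, -0.1, 0], [0, 0, 0], 0],
])

```text
clock: 9.75
eef_pos: [0.5386, -0.0604, 0.1058]
orientation: [3.094, 0.529, 0.005]
ft_force: [2.6, -4.2, -1.8]
opening: 0.0001
```

```bash
python3 -c "
from h import *
plan(0,-.046,.015)
cv2.imwrite('pics/s4.png',cv2.resize(get_image('scene')[130:290,190:410,::-1],None,fx=3.5,fy=3.5))"
```

```text
t 9.75 slotpos mm [  0.4 -47.2  15.8] F [ 1.04 -4.77 -1.82] open 0.00012352085238824677
shift cm [-0.04 -0.12  0.08] turn [ 0.2 -0.1 -0. ]
```

View pics/s4.png

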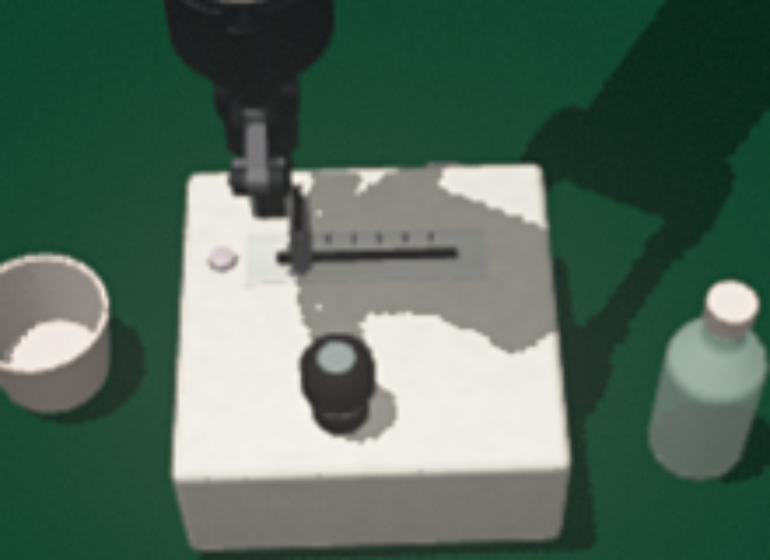

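Contact is at slot position −47.4 mm with q≈0, 4.8 N and the lever still at closed. I'll push out to about q=12 mm first.

>>> send_rows([
  [[0, -0.15, 0], [0, 0, 0], 0],
  [[0, -0.3, 0], [0, 0, 0], 0],
  [[0, -0.4, 0], [0, 0, 0], 0],
  [[0, -0.5, 0], [0, 0, 0], 0],
  [[0, -0.6, 0], [0, 0, 0], 0],
  [[0, -0.7, 0], [0, 0, 0], 0],
  [[0, -0.8, 0], [0, 0, 0], 0],
  [[0, -0.9, 0], [0, 0, 0], 0],
  [[0, -1.0, 0], [0, 0, 0], 0],
  [[0, -1.1, 0], [0, 0, 0], 0],
  [[0, -1.15, 0], [0, 0, 0], 0],
  [[0, -1.15, 0], [0, 0, 0], 0],
])

```text
clock: 11.0
eef_pos: [0.5347, -0.0494, 0.1057]
orientation: [3.094, 0.529, 0.004]
ft_force: [-0.1, -0.2, 0.2]
opening: 0.0002
```

```bash
python3 -c "
from h import *
plan(0,-.0225,.015)"
```

```text
t 11.0 slotpos mm [  0.4 -35.6  15.7] F [-0.19 -0.16  0.18] open 0.00018436752504446229
shift cm [-0.04 -1.31  0.07] turn [ 0.2 -0.1  0. ]
```

>>> send_rows([
  [[0, -0.1, 0], [0, 0, 0], 0],
  [[0, -0.2, 0], [0, 0, 0], 0],
  [[0, -0.3, 0], [0, 0, 0], 0],
  [[0, -0.4, 0], [0, 0, 0], 0],
  [[0, -0.5, 0], [0, 0, 0], 0],
  [[0, -0.6, 0], [0, 0, 0], 0],
  [[0, -0.7, 0], [0, 0, 0], 0],
  [[0, -0.8, 0], [0, 0, 0], 0],
  [[0, -0.9, 0], [0, 0, 0], 0],
  [[0, -1.0, 0], [0, 0, 0], 0],
  [[0, -1.1, 0], [0, 0, 0], 0],
  [[0, -1.2, 0], [0, 0, 0], 0],
  [[0, -1.3, 0], [0, 0, 0], 0],
  [[0, -1.3, 0], [0, 0, 0], 0],
])

```text
clock: 12.4
eef_pos: [0.5302, -0.0368, 0.1056]
orientation: [3.095, 0.529, 0.004]
ft_force: [0.5, -0.5, -0.8]
opening: -0.0001
```

```bash
python3 -c "
from h import *
plan(0,-.0085,.015)
cv2.imwrite('pics/s5.png',cv2.resize(get_image('scene')[130:290,190:410,::-1],None,fx=3.5,fy=3.5))"
```

```text
t 12.4 slotpos mm [  0.4 -22.2  15.6] F [ 0.32 -0.59 -0.85] open -0.00014312779805363685
shift cm [-0.04 -1.37  0.06] turn [ 0.1 -0.1  0. ]
```

View pics/s5.png

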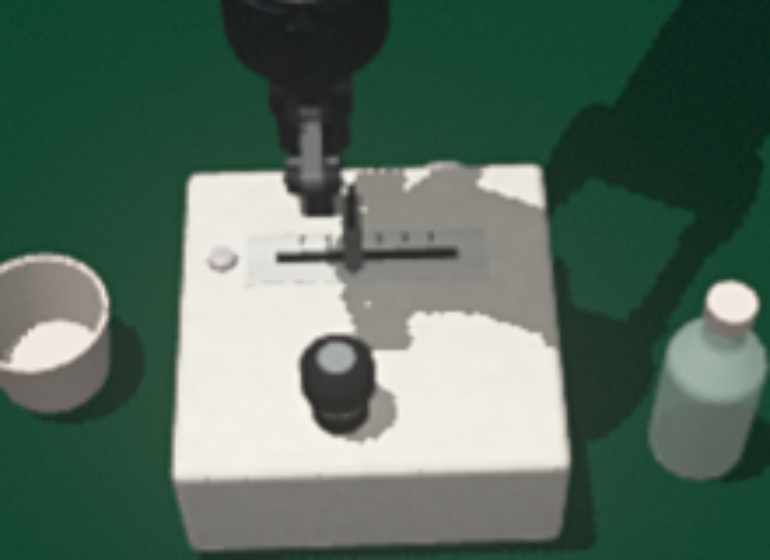

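The lever is at (352,262): ticks 0 and 1 show to its left and three to its right, so it is in click 2. Same again for click 3.

>>> send_rows([
  [[0, -0.1, 0], [0, 0, 0], 0],
  [[0, -0.2, 0], [0, 0, 0], 0],
  [[0, -0.3, 0], [0, 0, 0], 0],
  [[0, -0.4, 0], [0, 0, 0], 0],
  [[0, -0.5, 0], [0, 0, 0], 0],
  [[0, -0.6, 0], [0, 0, 0], 0],
  [[0, -0.7, 0], [0, 0, 0], 0],
  [[0, -0.8, 0], [0, 0, 0], 0],
  [[0, -0.9, 0], [0, 0, 0], 0],
  [[0, -1.0, 0], [0, 0, 0], 0],
  [[0, -1.1, 0], [0, 0, 0], 0],
  [[0, -1.2, 0], [0, 0, 0], 0],
  [[0, -1.3, 0], [0, 0, 0], 0],
  [[0, -1.35, 0], [0, 0, 0], 0],
  [[0, -1.35, 0], [0, 0, 0], 0],
])

```text
clock: 13.95
eef_pos: [0.5257, -0.024, 0.1056]
orientation: [3.095, 0.53, 0.004]
ft_force: [-0.3, 0.6, -0.1]
opening: -0.0001
```

```bash
python3 -c "
from h import *
plan(0,-.030,.015)
cv2.imwrite('pics/s6.png',cv2.resize(get_image('scene')[130:290,190:410,::-1],None,fx=3.5,fy=3.5))"
```

```text
t 13.95 slotpos mm [ 0.4 -8.6 15.6] F [-0.11  0.72 -0.12] open -0.00014619276413237615
shift cm [-0.04  2.14  0.07] turn [ 0.1 -0.1  0. ]
```

View pics/s6.png

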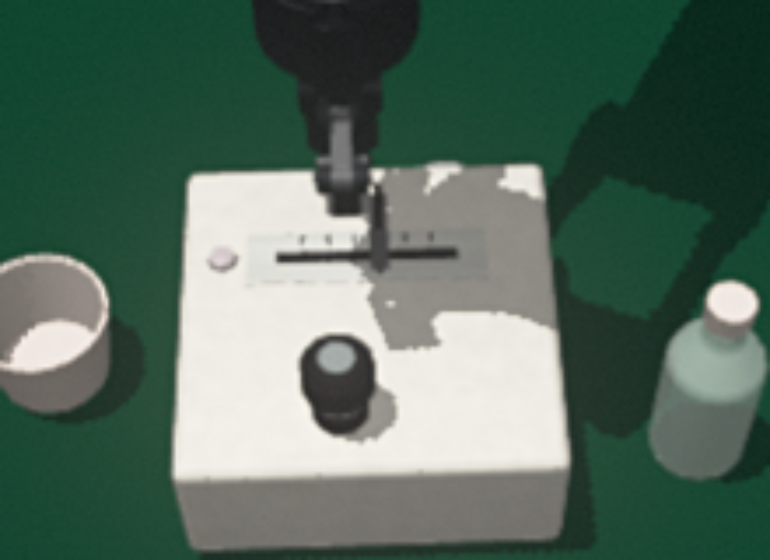

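The lever is at (378,262): three ticks to its left, two to its right, and no force, so it is in the third notch. Back away and lift.

>>> send_rows([
  [[0, 0.3, 0], [0, 0, 0], 0],
  [[0, 0.9, 0], [0, 0, 0], 0],
  [[0, 1.5, 0], [0, 0, 0], 0],
  [[0, 2.0, 0], [0, 0, 0], 0],
  [[0, 2.0, -2], [0, 0, 0], 0],
  [[0, 2.0, -5], [0, 0, 0], 0],
  [[0, 2.0, -8], [0, 0, 0], 0],
  [[0, 2.0, -9], [0, 0, 0], 0],
  [[0, 2.0, -9], [0, 0, 0], 0],
  [[0, 2.0, -9], [0, 0, 0], 0],
])

```text
clock: 15.0
eef_pos: [0.5315, -0.0429, 0.1944]
orientation: [3.095, 0.529, 0.002]
ft_force: [-0.3, 0.4, -0.6]
opening: 0.0001
```

```bash
python3 -c "
from h import *
plan(0,-.030,.11)
cv2.imwrite('pics/s7.png',cv2.resize(get_image('scene')[130:290,190:410,::-1],None,fx=3.5,fy=3.5))"
```

```text
t 15.0 slotpos mm [ -0.4 -28.4 104.4] F [-0.16  0.46 -0.64] open 9.34137845465739e-05
shift cm [ 0.04  0.17 -0.55] turn [ 0.1 -0.1  0. ]
```

View pics/s7.png

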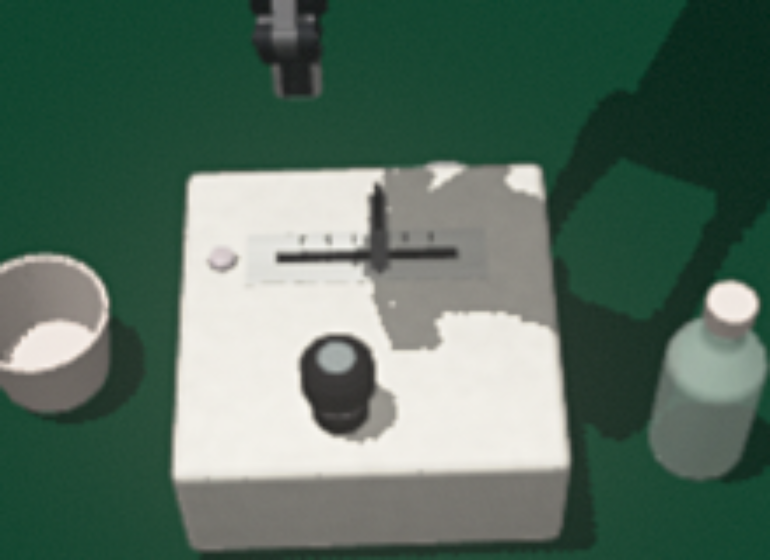

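The lever is unmoved at (378,262), on the third tick after closed. The gripper is clear, and the eyepiece, bottle and tub are where they were.

```bash
python3 -c "
from station import *
print(finish_job())"
```

```text
the job is handed in; nothing more can be done
None
```

The lever is resting in the third notch and the job is handed in, at 15 s of the 51 s allowed; no verdict was reported.

- **Closed end:** I pushed the lever back from click 1 with the closed fingertips until the force rose to about 10.7 N at the stop. A picture then showed it on the closed-end tick.
- **Three clicks out:** I pushed from the other side one notch at a time. After each push the force fell back to about zero. Pictures taken after the second and third pushes showed the lever on the expected tick.
- **Last check:** after the fingers were withdrawn, the last picture showed three ticks (0, 1 and 2) on the closed side of the lever and two on the far side. The gripper was touching nothing. By eye, the eyepiece, bottle and tub had not moved; I did not measure their positions.
- **Disagreement:** the fingertip met the lever about 3 mm later than I expected from the 22 mm pad width. I took the push distances from the felt contact instead.

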